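# Clamp a cask tap and hold the pressure-test dial at its third click

## Task

Pressure-test the brass cask tap: swing the toggle clamp over onto it until it locks and let go of the clamp, and only then press the grey test box's spring-return dial down by its thumb bar, past the first two clicks to the third, and hold it there. Never let the dial go on down to its bottom stop, and leave the tap in its seat and the jug, bottle, bung and hammer where they are. Finish while still holding the dial at the third click: it springs back if released.

Things in the scene. Friction and masses are not known exactly. Their poses are not given: they have to be found in the camera images.
- nest: Fixed test nest: steel base plate 110 (x) x 200 (y) x 12 mm, aluminium seat block 70 x 70 mm in its middle (top 34 mm up), two steel cheeks (30 mm along y, up to 124 mm high) carrying the clamp at its -y end. Origin: centre of the plate's underside; z up. The clamp swings in the nest's y-z plane.
- clamp_pivot (a point): Hinge axis of the clamp, 112 mm above the table at nest y = -75 mm; the axis runs along the nest's x. Axes as the nest's.
- clamp_handle (a point): Grip point on the clamp's black round handle bar (16 mm diameter, parallel to the nest's x) at the end of the clamp arm, 150 mm from the pivot; on the bar's axis, 50 mm to the nest's +x side of the 14 mm wide arm. The bar is free from 10 to 80 mm on that side. Turns with the arm. Height: open about 258 mm; locked 112 mm, beyond the tap on the nest's +y side.
- clamp (a joint): Clamp arm angle, rad: 0 = level, its rubber pad (75 mm from the pivot) on the tap's top; about 1.8 = open (up and a little back), its start. Over-centre spring: above about 0.5 it swings back open, below it snaps down and stays on the tap with about 9 N. Takes up to about 5 N at the handle, along an arc of 150 mm radius. With no tap it falls to -0.12.
- tap: Loose brass cask tap, 75 mm tall, 0.28 kg, standing in the nest's round recess (12 mm deep) with its spout to the nest's -x. Its flat round top (28 mm across) is 97 mm above the table. Origin: centre of its foot, 22 mm above the nest's origin when seated; z up.
- tester: Fixed grey test box, 100 (x) x 130 (y) x 150 mm, with a round gauge on top (to 227 mm high, on the -y half). Origin: on the underside, 20 mm to +x of the box's centre; z up. The black dial (90 mm across) is on its +x face, before an aluminium disc with three dark studs, one at each click, and a square stop block below them.
- dial_axis (a point): Point on the dial's axis, in line with the thumb point below (72 mm to +x of the box's origin), 125 mm above the table. The axis runs along the box's x; axes as the box's.
- dial_thumb (a point): Pressing point of the dial's black round thumb bar (20 mm diameter, 52 mm long, parallel to the box's x), 100 mm from the dial's axis on the box's +y side; the outer 40 mm are free of the steel lever. On the bar's axis, 20 mm from its outer end; moves with the dial: at rest 0.45 rad above the axis's level (168 mm over the table), at the third click 0.36 rad below (90 mm).
- dial (a joint): Dial angle, rad: 0 = at rest, grows as the thumb bar is pressed down. Clicks at 0.27, 0.54 and 0.81 (third); bottom stop at 1.10. A spring returns it to 0 from everywhere; the clicks do not hold it. Takes 1 to 11 N at the thumb bar, rising and falling with the clicks, about 8 N to hold the third click, where the lever points at the lowest of the three studs.
- jug: Bystander: white stoneware jug, 120 mm wide, 155 mm tall. Origin: centre of its foot.
- wine: Bystander: green bottle, 74 mm wide, 270 mm tall. Origin: centre of its foot.
- bung: Bystander: light wooden bung, 60 mm wide, 40 mm tall. Origin: centre of its foot.
- hammer: Bystander: rubber-headed hammer lying on the table. Origin: under its middle.
Mind the look-alikes: they are no part of the job. Leave any green or turquoise look-alike of the tester alone.

How it is judged:
On the way, in this order (a step that is already met when the one before it is completed fails the run):
1. the clamp is locked on the seated tap and let go, the dial still at rest (value of joint clamp between -0.06 and 0.07 rad and z of tap in the frame of nest below 0.027 m and horizontal distance between tap and nest below 0.008 m and angle between tap's own z axis and vertical below 0.12 rad and contact force between nest and the fingers below 0.3 N and value of joint dial below 0.12 rad), for 0.2 s.
2. the fingers hold the dial at its third click (value of joint dial between 0.71 and 0.91 rad and contact force between tester and the fingers above 1.5 N and value of joint clamp between -0.06 and 0.07 rad), for 0.3 s.
At the end, for the whole second after the job is handed in: The dial stands at 0.81 +- 0.10 rad (third click), still, held there by the fingers (more than 1.5 N), the clamp locked on the tap (within -0.06 to 0.07 rad) and not touched, the tap upright in its seat (within 8 mm, foot less than 5 mm up) (all of step 2 and z of tap in the frame of nest below 0.027 m and horizontal distance between tap and nest below 0.008 m and angle between tap's own z axis and vertical below 0.12 rad and contact force between nest and the fingers below 0.3 N and velocity of joint dial between -0.15 and 0.15 rad/s); the arm keeps its last pose, push and grip.
It fails at once if the dial is driven to its bottom stop (value of joint dial above 1.05 rad).
It fails at once if the dial is pressed while the clamp is not locked (value of joint each of dial, clamp above 0.2 rad).
It fails at once if the jug, bottle, bung or hammer is moved by more than 40 mm (distance of any of jug, wine, bung, hammer from where it was at the start of the episode above 0.04 m).
It also fails if it takes over 51 s, if anything falls off the work surface, if the arm or the gripper's body presses on something with over 40 N, if the wrist force passes 120 N, or if a joint passes its speed limit or range.

## Robot

A 6-joint arm with a two-finger parallel gripper is mounted at the origin on the work surface. World frame = base frame: x ahead of the robot, y to its left, z up, the work surface at z = 0. Lengths are in m, angles in rad, forces in N, time in s.
With the tool pointing down it reaches from about 0.275 to 0.875 m from the base axis. Payload 12.5 kg.
Tool frame: the origin (TCP) lies between the finger pads; the fingertips stand 22 mm ahead of it and the grasp point (between the pads) lies 3 mm ahead of it; z points along the fingers, y is the line along which they close (so a half turn about z gives the same grasp; the last joint's range is limited). The gripper opens to 85 mm and grips with 20 to 120 N. Pads are 22 mm wide; open, the fingers measure 114 mm over their backs; the gripper's body (76 mm by 85 mm) begins 54 mm behind the grasp point. The pads swing forward as they close: fully open they stand 13 mm farther back than shut.
Start: joints at [1.241, 0.351, 1.652, -0, 1.139, -0.085], TCP at [0.133, 0.534, 0.253] pointing down, gripper open.
Joint ranges: [-2.75, 2.75], [-0.79, 2.1], [0.01, 2.65], [-1.57, 4.71], [0.07, 3.14], [-2.87, 2.87]. Speed limits (rad/s): [2.22, 2.22, 2.79, 3.14, 3.14, 3.14].

## Interface

Orientations are given as a unit quaternion [w, x, y, z].
In Python, from bench import manip, vision, nets gives the robot as it stands. The module is installed in compiled form; this text tells all that it offers. Calls block until the motion is done:
- manip.move_to(position, orientation): joint-space move of the TCP to a pose.
- manip.movel(position, attitude=None, feed=0.15, threshold=None): straight line of the TCP; attitude=None keeps the orientation; feed is the mean speed in m/s. With threshold (N) it stops when the force on the tool has changed by that much, and returns True; else False.
- manip.movej(angles): joint-space move.
- manip.open_jaws() and manip.gripper_close(effort=None): open the fingers fully, or close them until they stop; effort is the grip in N (None keeps the last).
- manip.dwell(seconds).
- manip.inverse_kinematics(position, orientation): joint angles nearest the present ones, or None.
- manip.get_state(): the state.
- vision.grab_frame(name): name is "scene" or "top" or "wrist"; returns a dict with "color" (384x512x3 uint8, red, green, blue), "intrinsics" (3x3 intrinsics, pixels), "dist_coeffs" ([k1, k2, p1, p2, k3] as OpenCV has them; the pictures are not rectified), "rvec" (rotation vector, rad) and "tvec" (3), from world to camera coordinates, as OpenCV has them. Camera axes: x right, y down, z forward; pixel columns grow to the right and rows downward; lengths in m; the calibration is good to about 2 mm. A picture is of the moment at which its call begins. There is no depth.
A pose or a line that the arm cannot do raises manip.Unreachable and nothing moves.
- manip.close_job(): hands the job in; it is judged then, once.
Trained networks look in a picture, given as the dict that the camera call returned (one of the last four; its "shot" number tells which), for a name from the list of things; names that differ only in an ending like _2 or _b are one class to them, and where a whole thing is asked for, a point or a joint stands for the part that bears it (a point fixed in the world has none). Each returns a list of dicts, best first, with "score" (0 to 1); they miss things now and then, are a little off and sometimes report something else, mostly with a low value. They report only what shows in the picture. A call takes as long as a camera call. They do not tell look-alikes from the thing itself.
- nets.cut_out(label, picture): "region" (384x512 bool, what is visible of it).
- nets.tip_of(label, picture): "location" ([x, y, z] in m, in world coordinates, good to about 4 mm: a listed point, or the origin of a listed thing).
The state is a dict: "time_s": time; "joint_positions": joint angles; "dq": joint speeds; "tau": joint torques, N m; "ee_pos": TCP position; "orientation": TCP orientation; "contact_force": force on the tool from outside, world axes, zero at the start; "moment": the same for the moment, N m; "gripper_width": finger opening in m; "finger_force": force on a finger pad.
Only numpy, scipy, OpenCV 4.12 (cv2) and the standard library are available. Lean on these libraries where they do the work, as an engineer would, in place of code of your own. Each camera call takes 0.05 s, during which the arm holds its last target. There are 200 camera calls.

## Working session

There is one attempt and no reset: what is moved stays moved. The work goes in short steps, each a Python script; the robot and the scene stay as the last script left them, time stands still between calls to the robot, and variables do not carry over. Pictures are saved under pics/ and viewed, at most 10 in all, crops included, and the job is handed in when it is done.

```bash
mkdir -p pics; python3 - <<'E'
from bench import manip, vision, nets
import cv2, numpy as np
ims=[]
for c in ["scene","top"]:
    f=vision.grab_frame(c); ims.append(f["color"])
    print(c, "campos", np.round(-cv2.Rodrigues(np.array(f["rvec"]))[0].T@np.array(f["tvec"]).ravel(),3))
    for n in ["nest","clamp_pivot","clamp_handle","tap","tester","dial_axis","dial_thumb","jug","wine","bung","hammer"]:
        r=nets.tip_of(n,f)
        P=[]
        for d in r[:3]:
            p=cv2.projectPoints(np.array([d["location"]],float),np.array(f["rvec"]),np.array(f["tvec"]),np.array(f["intrinsics"]),np.array(f["dist_coeffs"]))[0].ravel()
            P.append((np.round(d["location"],3).tolist(),round(d["score"],2),p.astype(int).tolist()))
        print(n,P)
    cv2.imwrite(f"pics/{c}0.png",cv2.resize(f["color"][...,::-1],(800,600)))
print(manip.get_state())
E
```

```text
scene campos [0.681 0.257 1.431]
nest [([0.479, 0.167, 0.002], 0.85, [316, 292])]
clamp_pivot [([0.464, 0.091, 0.113], 0.79, [317, 260])]
clamp_handle [([0.503, 0.054, 0.256], 0.97, [304, 241])]
tap [([0.478, 0.171, 0.019], 0.62, [317, 293])]
tester [([0.638, -0.502, -0.001], 0.95, [208, 111]), ([0.481, -0.244, 0.003], 0.93, [275, 167]), ([0.377, -0.653, 0.001], 0.63, [270, 55])]
dial_axis [([0.449, -0.659, 0.124], 0.93, [249, 37]), ([0.707, -0.497, 0.126], 0.89, [182, 99]), ([0.551, -0.251, 0.124], 0.78, [253, 157])]
dial_thumb [([0.7, -0.4, 0.169], 0.87, [190, 119]), ([0.566, -0.166, 0.17], 0.75, [256, 179]), ([0.461, -0.57, 0.168], 0.51, [252, 53])]
jug [([0.771, 0.015, -0.002], 0.83, [208, 271])]
wine [([0.744, -0.297, -0.004], 0.76, [192, 175])]
bung [([0.377, -0.005, -0.0], 0.87, [330, 229])]
hammer [([0.744, 0.323, -0.002], 0.74, [244, 370])]
top campos [ 0.511 -0.163  1.262]
nest [([0.479, 0.165, -0.001], 0.63, [153, 219])]
clamp_pivot [([0.462, 0.094, 0.113], 0.97, [166, 226])]
clamp_handle [([0.502, 0.051, 0.259], 0.63, [170, 213])]
tap [([0.474, 0.161, 0.022], 0.53, [152, 
[... 619 characters left out ...]
ns': array([ 1.24141088e+00,  3.50706860e-01,  1.65178188e+00,  2.67605941e-05,
        1.13911391e+00, -8.46270890e-02]), 'dq': array([-4.15740094e-04, -8.60868068e-04, -8.74625414e-04,  1.60844950e-06,
        3.09939032e-04,  5.94059484e-04]), 'tau': array([ 2.36783089e-03, -5.06021833e+01, -2.91652876e+01,  1.00397308e-04,
        4.90310340e-04,  2.99744634e-06]), 'ee_pos': array([0.13325817, 0.53360367, 0.2532927 ]), 'orientation': array([-1.29205298e-05,  1.22079493e-01,  9.92520326e-01, -2.39322517e-06]), 'contact_force': array([-0.408383  , -0.1342726 ,  1.05857249]), 'moment': array([-0.02902935,  0.00947937, -0.00634289]), 'finger_force': 0.0, 'gripper_width': 0.08539201088765393}
```

View pics/scene0.png

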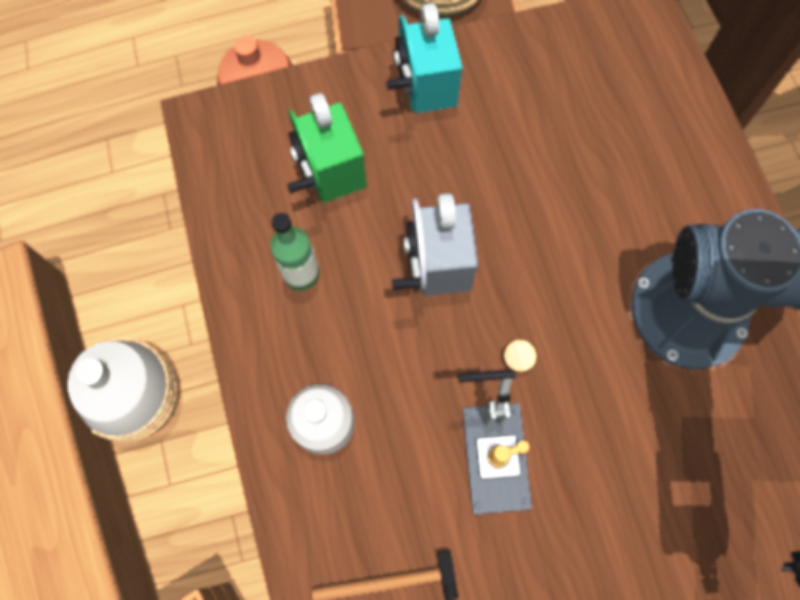

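View pics/top0.png

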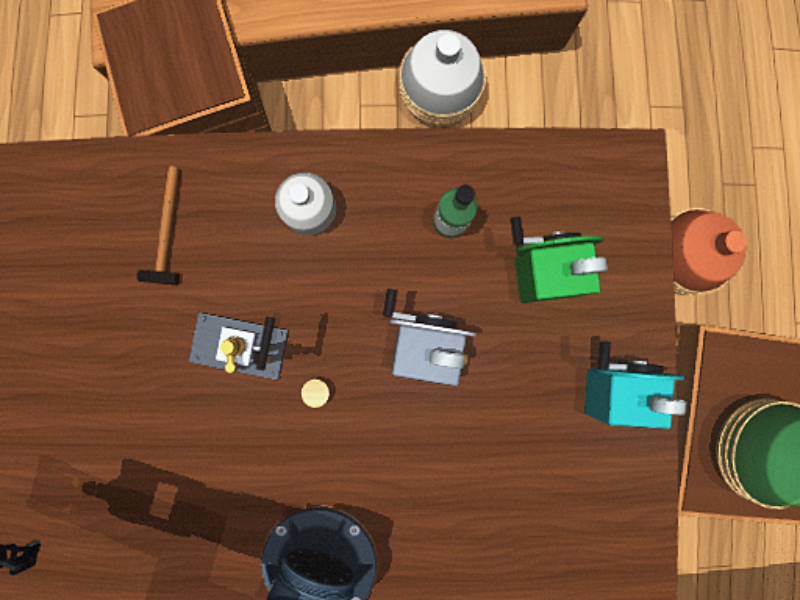

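The nest is at scene (500,450) with its handle bar at (485,377). The grey tester is at (445,250), between the green and turquoise look-alikes, which are at (330,150) and (430,75), so its net hits are the ones near (0.48, -0.24). I'll go above the handle and take one close look.

```bash
cat > h.py <<'E'
from bench import manip, vision, nets
import numpy as np, cv2
from scipy.spatial.transform import Rotation as R
def down(yaw, flip=False):
    "tool z down, tool y along the frame's y axis"
    y=np.array([-np.sin(yaw),np.cos(yaw),0])*(-1 if flip else 1); z=np.array([0,0,-1.])
    q=R.from_matrix(np.c_[np.cross(y,z),y,z]).as_quat(); return q[[3,0,1,2]]
NEST=np.array([.479,.166,0]); NY=-.21
def nest(x,y,z): return NEST+R.from_euler('z',NY).apply([x,y,z])
def handle(a,x=50): return nest(x,-75+150*np.cos(a)*1,0)if 0 else nest(x/1e3,-.075+.15*np.cos(a),.112+.15*np.sin(a))
def look(cam,names,near=None):
    f=vision.grab_frame(cam)
    for n in names:
        for d in nets.tip_of(n,f)[:3]: print(cam,n,np.round(d["location"],4),round(d["score"],2))
    return f
E
python3 - <<'E'
from h import *
p=handle(1.8)+[0,0,.13]
best=min(((np.abs(j-manip.get_state()["joint_positions"]).max(),fl,j) for fl in (0,1) if (j:=manip.inverse_kinematics(p,down(NY,fl))) is not None),key=lambda t:t[0])
print(best)
manip.movej(best[2])
f=look("wrist",["clamp_handle","clamp_pivot","nest","tap"])
cv2.imwrite("pics/w1.png",f["color"][...,::-1])
look("top",["clamp_handle"]); print(manip.get_state()["time_s"],handle(1.8))
E
```

```text
(np.float64(1.2714330484383862), 0, array([ 4.73618940e-03,  1.63470436e-01,  1.56403107e+00, -4.44089210e-16,
        1.41409115e+00, -1.35606014e+00]))
wrist clamp_handle [0.5071 0.0519 0.256 ] 0.58
wrist clamp_pivot [0.4602 0.0915 0.1095] 0.59
wrist clamp_pivot [0.4742 0.1714 0.0014] 0.34
wrist nest [0.4767 0.1712 0.0021] 0.6
wrist nest [0.4785 0.1677 0.0203] 0.35
wrist tap [0.4819 0.1632 0.0235] 0.77
top clamp_handle [0.5051 0.0504 0.26  ] 0.4
3.7833 [0.50516267 0.04889309 0.25807714]
```

View pics/w1.png

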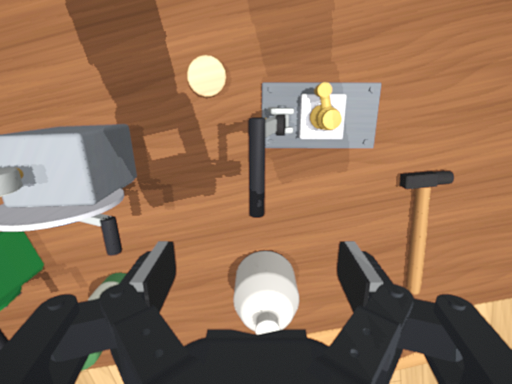

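The wrist picture shows the bar at (257,167), upright between the fingers and parallel to the pads. The plate at (320,115) is level with the image, so the yaw fits. Next I grip the bar and swing it along the arc.

```bash
python3 - <<'E'
from h import *
q=down(NY); g=np.array([0,.001,.003])
manip.movel(handle(1.8)+g,q,feed=.12,threshold=15)
manip.gripper_close(effort=25)
s=manip.get_state(); print(s["gripper_width"],s["contact_force"],s["time_s"])
if s["gripper_width"]>.01:
    for a in np.linspace(1.8,0,13)[1:]:
        manip.movel(handle(a)+g,q,feed=.12)
        s=manip.get_state(); print(round(a,2),np.round(s["contact_force"],1),round(s["gripper_width"],4))
        if np.linalg.norm(s["contact_force"])>45: print("STOP"); break
print(s["time_s"])
f=vision.grab_frame("wrist"); cv2.imwrite("pics/w2.png",f["color"][...,::-1])
E
```

```text
0.01509337443710301 [-0.18597353 -0.3927968   1.48607078] 5.625
1.65 [-3.1 -3.5  7.9] 0.0152
1.5 [-2.1 -3.8  7.7] 0.0149
1.35 [-0.6 -1.9  6.6] 0.0153
1.2 [ 1.3 -3.2  2.7] 0.0154
1.05 [ 2.1 -4.2  3.1] 0.0151
0.9 [ 3.8 -3.7  1.8] 0.0152
0.75 [ 4.  -3.2  0.1] 0.0151
0.6 [ 4.3 -2.1  0.4] 0.0152
0.45 [ 5.1 -0.4  0. ] 0.0148
0.3 [ 5.3  0.2 -1.9] 0.0151
0.15 [ 4.1  0.5 -3. ] 0.015
0.0 [ 4.1 -0.8 -3.8] 0.0149
9.625
```

View pics/w2.png

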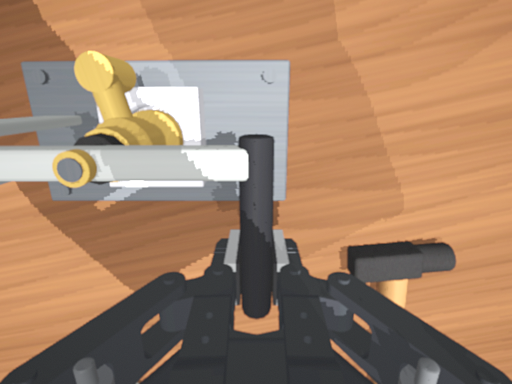

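The clamp arm lies across the tap with its pad on the tap's top at about (95,145), and the bar is held at (257,230). I'll release it, lift away and look from above the dial thumb bar.

```bash
cat >> h.py <<'E'
AX=np.array([.549,-.2515,.125]); TY=-.15
def thumb(d,out=0.): 
    a=.45-d
    return AX+R.from_euler('z',TY).apply([out,.1*np.cos(a),.1*np.sin(a)])
E
python3 - <<'E'
from h import *
manip.open_jaws()
s=manip.get_state(); p=np.array(s["ee_pos"])
manip.movel(p+[0,0,.18],feed=.15)
look("top",["clamp_handle"]);
print(handle(0))
manip.gripper_close(effort=40)
p=thumb(0)+[0,0,.13]
j0=manip.get_state()["joint_positions"]
best=min(((np.abs(j-j0).max(),fl,j) for fl in (0,1) if (j:=manip.inverse_kinematics(p,down(TY,fl))) is not None),key=lambda t:t[0])
print(best); manip.movej(best[2])
f=look("wrist",["dial_thumb","dial_axis","tester"])
cv2.imwrite("pics/w3.png",f["color"][...,::-1])
f=look("scene",["dial_thumb","dial_axis","clamp_handle"])
print(thumb(0),manip.get_state()["time_s"],manip.get_state()["gripper_width"])
E
```

```text
top clamp_handle [0.5393 0.2313 0.1109] 0.72
top clamp_handle [ 0.5468 -0.2531  0.1232] 0.57
[0.54353604 0.22892932 0.112     ]
(np.float64(0.7420291235122651), 0, array([-3.60707633e-01,  3.74873779e-01,  1.50208821e+00, -4.44089210e-16,
        1.26463066e+00, -1.78150396e+00]))
wrist dial_thumb [ 0.5649 -0.1652  0.1666] 0.83
wrist dial_thumb [ 0.6997 -0.4052  0.169 ] 0.66
wrist tester [ 0.6343 -0.5039  0.0022] 0.78
wrist tester [ 0.4771 -0.239  -0.0035] 0.61
scene dial_thumb [ 0.5662 -0.166   0.1724] 0.61
scene dial_thumb [ 0.4568 -0.5683  0.1676] 0.59
scene dial_thumb [ 0.7005 -0.4055  0.1665] 0.56
scene dial_axis [ 0.45   -0.6585  0.127 ] 0.85
scene dial_axis [ 0.5518 -0.2481  0.126 ] 0.74
scene dial_axis [ 0.7057 -0.4956  0.1279] 0.57
scene clamp_handle [0.543  0.2335 0.1123] 0.72
[ 0.56245611 -0.16246639  0.16849655] 14.4333 -0.0001776358217909695
```

View pics/w3.png

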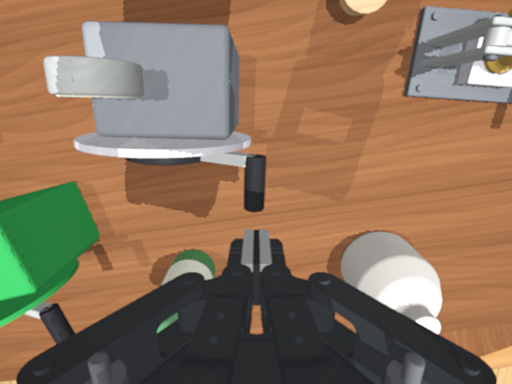

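The clamp handle is seen at z≈0.112, so it is locked. The grey thumb bar is at (255,183), directly ahead of the closed fingertips in image column 255, with the lever at (225,158). Next I find contact, then press along the arc.

```bash
sed -i 's/AX=np.array.*; TY/AX=np.array([.551,-.254,.125]); TY/' h.py; python3 - <<'E'
from h import *
q=down(TY); o=np.array([0,0,.032]); F=lambda: np.round(manip.get_state()["contact_force"],1)
manip.movel(thumb(0,.002)+o+[0,0,.02],q,feed=.12)
f0=F()
hit=manip.movel(thumb(0,.002)+o-[0,0,.012],q,feed=.02,threshold=1.5)
zc=manip.get_state()["ee_pos"][2]; print("hit",hit,zc,"expected",(thumb(0)+o)[2],f0,F())
if hit:
    for d in np.arange(.12,.82,.0575):
        manip.movel(thumb(d,.002)+o,q,feed=.05); print(round(d,3),F()-f0)
    manip.movel(thumb(.81,.002)+o,q,feed=.03); manip.dwell(.3); print(F()-f0,manip.get_state()["ee_pos"],thumb(.81,.002)+o)
f=look("wrist",["dial_thumb"]); cv2.imwrite("pics/w4.png",f["color"][...,::-1])
look("top",["dial_thumb","clamp_handle"]); f=look("scene",["dial_thumb","clamp_handle","tap"])
print(thumb(.81),manip.get_state()["time_s"])
E
```

```text
hit True 0.20022453192212789 expected 0.20049655341112302 [ 0.2  0.4 -0. ] [1.  0.5 3.5]
0.12 [-3.2  4.4 12.1]
0.178 [-1.5  6.6  7.9]
0.235 [-0.1  4.7  6.1]
0.292 [1.6 6.2 9.7]
0.35 [ 0.1 10.  12.9]
0.408 [ 0.8  7.6 10.2]
0.465 [1.  3.8 6.1]
0.522 [1.9 5.2 6.1]
0.58 [0.3 7.8 9.7]
0.638 [ 0.4  7.3 10.8]
0.695 [0.5 3.2 8.1]
0.752 [1.5 2.5 6.7]
0.81 [0.6 3.7 7.9]
[2.1 4.8 5.8] [ 0.56774093 -0.16126786  0.12239465] [ 0.56696341 -0.16176011  0.12177258]
wrist dial_thumb [ 0.5656 -0.1603  0.0874] 0.69
top dial_thumb [ 0.4593 -0.569   0.168 ] 0.53
top clamp_handle [0.5411 0.2347 0.1147] 0.63
scene dial_thumb [ 0.7022 -0.4044  0.1683] 0.81
scene dial_thumb [ 0.4606 -0.567   0.1652] 0.75
scene dial_thumb [ 0.5669 -0.1575  0.0941] 0.54
scene clamp_handle [0.5431 0.2338 0.1133] 0.6
scene tap [0.4772 0.1682 0.0219] 0.45
[ 0.56498587 -0.16146123  0.08977258] 20.8167
```

View pics/w4.png

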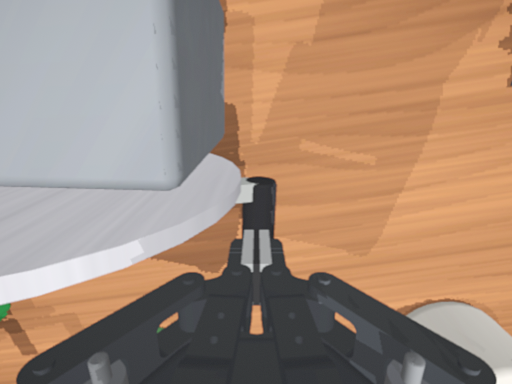

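The fingertips sit on the bar at (260,210), and the bar is at about z=0.090, which is the third click. The force is steady at about 7 N and the clamp is still locked, so I'll hand in.

```bash
python3 - <<'E'
from h import *
manip.dwell(.4); s=manip.get_state(); print(s["contact_force"],s["ee_pos"],s["time_s"])
print(manip.close_job())
E
```

```text
[1.40509533 4.98908257 6.876862  ] [ 0.567737   -0.16125849  0.12237434] 21.2167
the job is handed in; nothing more can be done
None
```

I locked the clamp on the tap and let go of it, then pressed the dial to its third click. The job was handed in at 21 s with the fingers still holding it at about 7 N; the judge's verdict was not returned.

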